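# Hang the steeping baskets on the drying hook

## Robot

A 6-joint arm with a two-finger parallel gripper is mounted at the origin on the work surface. World frame = base frame: x ahead of the robot, y to its left, z up, the work surface at z = 0. Lengths are in m, angles in rad, forces in N, time in s.
With the tool pointing down it reaches from about 0.3 to 0.825 m from the base axis. Payload 5.4 kg.
Tool frame: the origin (TCP) lies midway between the tips of the shut fingers; the grasp point (between the pads) lies 19 mm behind it (ctrl.tcp_to_grasp is the distance from the TCP to the grasp point, in m); z points along the fingers, y is the direction in which the jaws open and shut (so a half turn about z gives the same grasp; the last joint's range is limited). The gripper opens to 92 mm and grips with 3 to 60 N. Pads are 20 mm wide; open, the fingers measure 128 mm over their backs; the gripper's body (75 mm by 189 mm) begins 69 mm behind the grasp point.
Start: joints at [-1.324, 0.158, 1.597, -0, 1.386, -0.21], TCP at [0.254, -0.516, 0.215] pointing down, gripper open.
Joint ranges: [-2.91, 2.91], [-0.94, 2.29], [0.18, 2.7], [-1.29, 4.43], [0.17, 2.64], [-3, 3]. Speed limits (rad/s): [2.57, 2.57, 3.14, 3.14, 3.14, 3.14].

## Interface

Orientations are given as [roll, pitch, yaw] about the fixed x, y, z axes, in that order (R = Rz(yaw) Ry(pitch) Rx(roll)).
In Python, from rig import ctrl gives the robot as it stands.
- The arm moves only by the shell command python3 -m crank 'ROWS' [FORCE]. ROWS is JSON, a list that holds one entry, the list of rows, each a list of 7 numbers: the shift along the world's x, y, z in mm, then the turn, a rotation vector about the world's x, y, z in degrees, then the closure, from -1 (fully open) to 1 (shut), so that 0 is half open. In form: [[[tx, ty, tz, wx, wy, wz, jaw], ...]]. A call has 1 to 5 rows; each row shifts and turns the pose as measured when the row begins; what a row does not reach is not made up. A row lasts 1/8 s, in which the tool goes at most 62.5 mm and 10.7 degrees, less where a joint would pass 70% of its speed; a pose out of reach is approached as far as the arm can. A call with a gripper value outside its range is refused whole. The fingers move at their own pace and stop on an object; FORCE is the grip in N (left out, the last holds). Time passes only in rows, so rows that do not move let the fingers close. It gives the time, the measured TCP pose, the force and the opening at its end, in the units of the state.
- ctrl.state(): the state, without advancing time (a new reading comes with each control period).
- ctrl.read_camera(name): name is "scene" or "top"; returns a dict with "frame" (420x560x3 uint8, red, green, blue), "depth" (420x560 float32, m along the optical axis (not along the pixel's ray), 0 where there is no reading), "camera_matrix" (3x3 intrinsics, pixels), "dist" ([k1, k2, p1, p2, k3] as OpenCV has them; the pictures are not rectified), "rvec" (rotation vector, rad) and "tvec" (3), from world to camera coordinates, as OpenCV has them. Camera axes: x right, y down, z forward; pixel columns grow to the right and rows downward; lengths in m; the calibration is good to about 2 mm. A picture is of the moment at which its call begins.
- ctrl.job_done(): hands the job in, once; it reports no verdict.
The state is a dict: "time_s": time; "q": joint angles; "joint_velocities": joint speeds; "effort": joint torques, N m; "eef_pos": TCP position; "ee_rot": TCP orientation; "contact_force": force on the tool from outside, world axes, zero at the start; "wrist_torque": the same for the moment, N m; "gripper_width": finger opening in m.
Only numpy, scipy, OpenCV 4.12 (cv2) and the standard library are available. Lean on these libraries where they do the work, as an engineer would, in place of code of your own. Each camera call takes 0.05 s, during which the arm holds its last target.

## Task

Hang the three steel steeping baskets on the one hook of the drying stand, each by the middle of its arched handle: the largest first, nearest the post, then the middle-sized one in front of it, then the smallest (they nest, the smaller baskets fitting within the taller handles). Let go of all three, hanging still and straight on the level part of the hook, and do not shove or tip over the other things on the counter.

Things in the scene. Friction and masses are not known exactly. Their poses are not given: they have to be found in the camera images.
- stand: drying stand, fixed: round foot 130 mm across, 10 mm steel bar rising from its middle, bent into one level hook. Origin: centre of the foot's underside, z up. The hook's 10 mm thick arm runs along the stand's -x, roughly to the robot: level from 20 to 120 mm from the post's axis, its top at z = 200 mm, then turned up to a tip ending at 135 mm. Only the post is below it
- hook_root (a point): point on the post's axis at the height of the arm's top side; axes as the stand's. Handles hang across the arm (basket y along stand y), e.g. 68, 87 and 106 mm from here along -x; then a smaller basket clears the larger one's legs and rim by 8 to 10 mm, so keep it straight while moving it in along the arm
- hook_tip (a point): top of the hook's upturned tip, 130 mm along the stand's -x from the post's axis and 208 mm above the counter
- basket_large: the largest steeping basket: round perforated steel, 100 mm across, 34 mm tall, about 220 g, loose and upright, with a stiff 6 mm bar arch in its y-z plane (legs at y = +-49). Origin: centre of underside, z up. Underside of the arch's shallow peak at z = 158. On the peak an upright black grip, 10 mm along x, 26 along y, from z = 162 to 196 (the top). Same after a half turn about z
- basket_large_eye (a point): underside of the peak of that basket's handle: the point that rests on top of the hook's arm; axes as the basket's
- basket_medium: the middle-sized steeping basket: round perforated steel, 74 mm across, 30 mm tall, about 150 g, loose and upright, with a stiff 6 mm bar arch in its y-z plane (legs at y = +-36). Origin: centre of underside, z up. Underside of the arch's shallow peak at z = 114. On the peak an upright black grip, 10 mm along x, 26 along y, from z = 118 to 152 (the top). Same after a half turn about z
- basket_medium_eye (a point): underside of the peak of that basket's handle: the point that rests on top of the hook's arm; axes as the basket's
- basket_small: the smallest steeping basket: round perforated steel, 50 mm across, 28 mm tall, about 100 g, loose and upright, with a stiff 6 mm bar arch in its y-z plane (legs at y = +-24). Origin: centre of underside, z up. Underside of the arch's shallow peak at z = 74. On the peak an upright black grip, 10 mm along x, 26 along y, from z = 78 to 112 (the top). Same after a half turn about z
- basket_small_eye (a point): underside of the peak of that basket's handle: the point that rests on top of the hook's arm; axes as the basket's
- sugar_jar: bystander: the lidded glass sugar jar (84 mm across, 110 mm tall); origin at the centre of its underside
- cup: bystander: a white handleless cup (68 mm across, 70 mm tall); origin at the centre of its underside
- saucer: bystander: a white saucer (130 mm across, 16 mm tall); origin at the centre of its underside
- milk_jug: bystander: a white jug with a side handle (72 mm across without the handle, 85 mm tall); origin at the centre of its underside
- carafe: bystander: a glass carafe (84 mm across, 180 mm tall); origin at the centre of its underside
- bowl: bystander: a white bowl (120 mm across, 50 mm tall); origin at the centre of its underside
- spoon: bystander: a steel spoon, 160 mm long, lying flat on the counter

How it is judged:
On the way, in this order (a step that is already met when the one before it is completed fails the run):
1. the largest basket hangs from the hook's arm by its handle, let go (x of basket_large_eye in the frame of stand between -0.126 and -0.03 m and y of basket_large_eye in the frame of stand between -0.012 and 0.012 m and z of basket_large_eye in the frame of stand between 0.192 and 0.208 m and angle between basket_large's own z axis and vertical below 0.2 rad and contact force between basket_large and stand above 0.2 N and contact force between the fingers and basket_large below 0.1 N), for 0.2 s.
2. the middle-sized basket hangs from the hook's arm by its handle, let go (x of basket_medium_eye in the frame of stand between -0.126 and -0.03 m and y of basket_medium_eye in the frame of stand between -0.012 and 0.012 m and z of basket_medium_eye in the frame of stand between 0.192 and 0.208 m and angle between basket_medium's own z axis and vertical below 0.2 rad and contact force between basket_medium and stand above 0.2 N and contact force between the fingers and basket_medium below 0.1 N), for 0.2 s.
3. the smallest basket hangs from the hook's arm by its handle, let go (x of basket_small_eye in the frame of stand between -0.126 and -0.03 m and y of basket_small_eye in the frame of stand between -0.012 and 0.012 m and z of basket_small_eye in the frame of stand between 0.192 and 0.208 m and angle between basket_small's own z axis and vertical below 0.2 rad and contact force between basket_small and stand above 0.2 N and contact force between the fingers and basket_small below 0.1 N), for 0.2 s.
At the end, for the whole second after the job is handed in: all three baskets hang still on the hook's arm, hung largest to smallest: peak of each handle within 8 mm of the height of the arm's top, within 12 mm sideways of its centre line and 30 to 126 mm from the post; each upright within 0.2 rad, resting on the arm, released (all of step 1 and all of step 2 and all of step 3 and linear speed of each of basket_large, basket_medium, basket_small below 0.05 m/s and angular speed of each of basket_large, basket_medium, basket_small below 0.6 rad/s); the robot touches nothing.
It fails at once if another thing on the counter is shoved more than 40 mm (distance of any of sugar_jar, cup, saucer, milk_jug, carafe, bowl, spoon from where it was at the start of the episode above 0.04 m).
It fails at once if another thing on the counter is tipped over (angle between any of sugar_jar, cup, saucer, milk_jug, carafe, bowl's own z axis and vertical above 0.5 rad).
It also fails if it takes over 72 s, if anything falls off the work surface, if the arm or the gripper's body presses on something with over 40 N, if the wrist force passes 120 N, or if a joint passes its speed limit or range.

## Working session

There is one attempt and no reset: what is moved stays moved. The work goes in short steps, Python scripts to look and compute and a shell command to move; the robot and the scene stay as the last step left them, time stands still between calls to the robot, and variables do not carry over. Pictures are saved under pics/ and viewed, and the job is handed in when it is done.

```bash
ls; mkdir -p pics; cat > h.py <<'E'
import numpy as np,cv2
from rig import ctrl
def grab(n):
    d=ctrl.read_camera(n); return d
def save(d,name):
    cv2.imwrite('pics/'+name,cv2.cvtColor(d['frame'],cv2.COLOR_RGB2BGR))
def cloud(d):
    K=np.array(d['camera_matrix'],float);D=np.array(d['dist'],float)
    h,w=d['depth'].shape
    u,v=np.meshgrid(np.arange(w),np.arange(h))
    p=cv2.undistortPoints(np.stack([u,v],-1).reshape(-1,1,2).astype(float),K,D).reshape(h,w,2)
    z=d['depth'][...,None]
    P=np.concatenate([p*z,z],-1)
    R=cv2.Rodrigues(np.array(d['rvec'],float))[0];t=np.array(d['tvec'],float).ravel()
    return (P-t)@R
def onplane(d,uv,z):
    K=np.array(d['camera_matrix'],float);D=np.array(d['dist'],float)
    p=cv2.undistortPoints(np.array(uv,float).reshape(-1,1,2),K,D).reshape(-1,2)
    R=cv2.Rodrigues(np.array(d['rvec'],float))[0];t=np.array(d['tvec'],float).ravel()
    c=-R.T@t; r=np.c_[p,np.ones(len(p))]@R
    return c+r*((z-c[2])/r[:,2])[:,None]
def proj(d,X):
    return cv2.projectPoints(np.array(X,float).reshape(-1,1,3),np.array(d['rvec'],float),np.array(d['tvec'],float),np.array(d['camera_matrix'],float),np.array(d['dist'],float))[0].reshape(-1,2)
E
python3 - <<'E'
from h import *
for n in('scene','top'):
    d=grab(n);save(d,n+'0.png')
    R=cv2.Rodrigues(np.array(d['rvec'],float))[0];print(n,-R.T@np.array(d['tvec']).ravel(),R[2])
s=ctrl.state();print(s);print(ctrl.tcp_to_grasp)
E
```

```text
pics
scene [1.02624226 0.21439128 0.98261094] [-0.45456097 -0.2072777  -0.86626224]
top [0.42087832 0.0184049  1.14665328] [ 0.16416075  0.00342909 -0.98642764]
{'time_s': 0.1, 'q': array([-1.32410389e+00,  1.58977096e-01,  1.59812155e+00,  2.27635981e-05,
        1.38620078e+00, -2.10094955e-01]), 'joint_velocities': array([ 7.91496447e-05, -1.60982160e-03, -2.61266483e-03,  2.08139132e-03,
       -4.18052553e-04, -4.53212563e-04]), 'effort': array([ 4.09147733e-04, -3.86502278e+01, -3.22960675e+01,  7.02221598e-02,
        3.39416123e-02, -5.16527075e-05]), 'eef_pos': array([ 0.25346092, -0.51548482,  0.21371476]), 'ee_rot': array([-3.13992807e+00, -3.77830364e-04,  4.56782878e-01]), 'contact_force': array([ 0.09555186,  0.44415404, -0.6760947 ]), 'wrist_torque': array([ 0.00228252,  0.04090755, -0.02484378]), 'gripper_width': 0.09203081064900635}
0.0187
```

View pics/scene0.png

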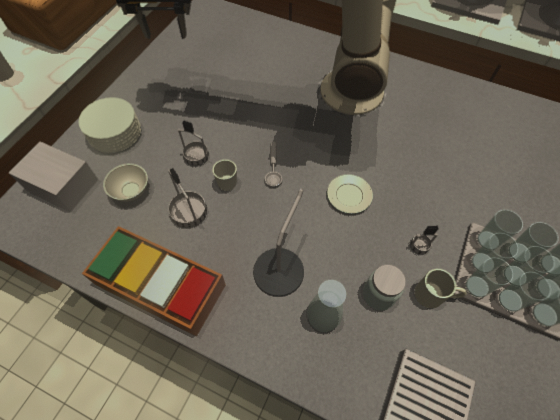

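View pics/top0.png

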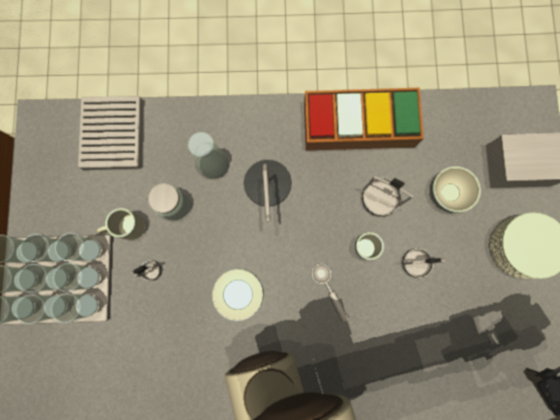

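The top view has the stand foot at about (268,183), with the hook pointing down the image towards the robot. The large basket is at (382,196), the medium at (417,263) and the small at (150,270). I'll zoom in to measure them.

```bash
python3 - <<'E'
from h import *
T=grab('top');S=grab('scene')
np.savez('d0.npz',T=T,S=S)
def crop(d,c,r=40,k=4):
    x,y=c;im=d['frame'][y-r:y+r,x-r:x+r];return cv2.resize(im,None,fx=k*0.8,fy=k*0.8,interpolation=cv2.INTER_CUBIC)
a=np.hstack([crop(T,c) for c in((382,196),(417,263),(150,270))])
b=np.hstack([crop(S,c) for c in((185,200),(193,145),(425,240))])
im=np.vstack([a,b]);cv2.imwrite('pics/z0.png',im[...,::-1])
for n,d in(('T',T),('S',S)):
    P=cloud(d);ok=d['depth']>0
    dark=(d['frame'].max(2)<45)&ok&(P[...,2]>0.05)&(P[...,2]<0.22)&(P[...,0]>0.2)
    nn,l,st,c=cv2.connectedComponentsWithStats(dark.astype(np.uint8))
    for i in range(1,nn):
        if st[i,4]>8:
            p=P[l==i];print(n,c[i].round(1),st[i,4],'zmax',p[:,2].max().round(3),np.median(p,0).round(3),p.min(0).round(3),p.max(0).round(3))
E
```

```text
T [395.4 184.1] 31 zmax 0.195 [ 0.637 -0.241  0.183] [ 0.632 -0.249  0.169] [ 0.642 -0.233  0.195]
T [140.4 269.8] 43 zmax 0.115 [0.46  0.36  0.109] [0.453 0.352 0.084] [0.47  0.37  0.115]
S [187.7 126.5] 78 zmax 0.154 [ 0.468 -0.325  0.141] [ 0.461 -0.338  0.121] [ 0.471 -0.312  0.154]
S [174.5 176. ] 54 zmax 0.198 [ 0.645 -0.239  0.191] [ 0.634 -0.255  0.167] [ 0.65  -0.233  0.198]
S [430.5 230.1] 90 zmax 0.114 [0.467 0.361 0.104] [0.457 0.35  0.074] [0.475 0.374 0.114]
```

View pics/z0.png

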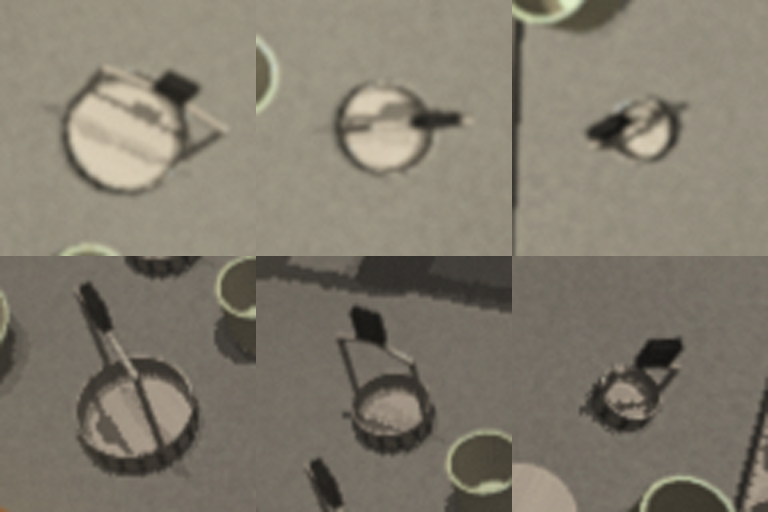

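```bash
python3 - <<'E'
from h import *
z=np.load('d0.npz',allow_pickle=True);T=z['T'].item();S=z['S'].item()
C={'T':cloud(T),'S':cloud(S)};F={'T':T,'S':S}
for nm,c,zt in(('L',(.64,-.24),.196),('M',(.468,-.325),.152),('Sm',(.465,.361),.112)):
  for k in'TS':
    P=C[k];d=F[k]
    m=(np.hypot(P[...,0]-c[0],P[...,1]-c[1])<.035)&(P[...,2]>zt-.045)&(P[...,2]<zt+.01)&(d['frame'].max(2)<75)&(d['depth']>0)
    v,u=np.nonzero(m)
    pl=P[m];top=pl[:,2]>zt-.008
    q=pl[top][:,:2]
    # top face by ray: pixels w/ top
    if len(q)>4:
        r=cv2.minAreaRect(q.astype(np.float32)*1000);w,V=np.linalg.eigh(np.cov(q.T))
        print(nm,k,m.sum(),top.sum(),'mean',q.mean(0).round(4),'rect',np.round(r[0],1),np.round(r[1],1),round(r[2],1),'pca yaw',np.degrees(np.arctan2(V[1,1],V[0,1])).round(1),np.sqrt(w)*1000)
def yaw(d,a,b,zz):
    p=onplane(d,[a,b],zz);print(p.round(4),p.mean(0).round(4),np.hypot(*(p[1]-p[0])[:2]),np.degrees(np.arctan2(*(p[1]-p[0])[1::-1])))
print('Lsh');yaw(T,(374.8,177.3),(412.3,196.6),.15)
print('Msh');yaw(S,(179.3,131.3),(201.8,137.5),.105)
for k in'TS':
  P=C[k];m=(np.hypot(P[...,0]-.68,P[...,1]-.04)<.2)&(P[...,2]>.10)&(P[...,2]<.22)&(P[...,1]>-.05)&(P[...,1]<.08)
  p=P[m];o=np.argsort(p[:,0]);
  print(k,len(p))
  for i in range(0,len(o),max(1,len(o)//14)):
    print(p[o[i:i+max(1,len(o)//14)]].mean(0).round(4))
# foot: 
E
python3 - <<'E'
import sys;sys.path.insert(0,'.')
import os;os.chdir('.')
from h import *
z=np.load('d0.npz',allow_pickle=True);T=z['T'].item();S=z['S'].item()
ims=[]
for d,c in((T,(268,195)),(S,(285,240))):
    x,y=c;ims.append(cv2.resize(d['frame'][y-60:y+60,x-60:x+60],None,fx=3.2,fy=3.2,interpolation=cv2.INTER_CUBIC))
cv2.imwrite('pics/stand.png',np.hstack(ims)[...,::-1])
E
```

```text
L T 78 42 mean [ 0.6387 -0.2441] rect [ 639.  -244.1] [23.3  7.5] 62.4 pca yaw 60.9 [2.31848333 6.8058507 ]
L S 79 45 mean [ 0.641  -0.2438] rect [ 639.9 -245.4] [27.1  9.3] 58.2 pca yaw 61.0 [2.8293325  7.96622363]
M T 49 36 mean [ 0.4642 -0.3247] rect [ 463.6 -326.4] [21.5  7.1] 88.0 pca yaw 93.7 [2.31418886 6.67398913]
M S 98 37 mean [ 0.4666 -0.3265] rect [ 465.9 -325.8] [27.5  9.5] 87.4 pca yaw 89.0 [2.98375382 8.12848184]
Sm T 66 41 mean [0.4611 0.3619] rect [461.1 362.3] [ 8.6 22.5] 31.4 pca yaw 120.2 [2.66426422 6.81475632]
Sm S 115 50 mean [0.4644 0.3615] rect [463.8 361.7] [ 9.8 25.7] 28.4 pca yaw 119.3 [3.03551382 7.85964617]
Lsh
[[ 0.6619 -0.2029  0.15  ]
 [ 0.6133 -0.2874  0.15  ]] [ 0.6376 -0.2451  0.15  ] 0.09754040189846763 -119.92634039779799
Msh
[[ 0.4705 -0.3585  0.105 ]
 [ 0.4622 -0.2903  0.105 ]] [ 0.4664 -0.3244  0.105 ] 0.06872030841169598 96.95007744334515
T 253
[0.5598 0.0503 0.2061]
[0.5706 0.0508 0.2008]
[0.5805 0.0511 0.199 ]
[0.5887 0.0516 0.1986]
[0.5976 0.0523 0.1996]
[0.6087 0.0521 0.1997]
[0.6179 0.0534 0.1985]
[0.6264 0.0529 0.198 ]
[0.6365 0.0538 0.1985]
[0.6467 0.0544 0.1981]
[0.6558 0.0547 0.1983]
[0.6643 0.055  0.199 ]
[0.6758 0.0559 0.1945]
[0.6879 0.0546 0.165 ]
[0.6936 0.0572 0.1771]
S 321
[0.5639 0.0506 0.2031]
[0.5738 0.0503 0.1984]
[0.5866 0.0513 0.1976]
[0.6004 0.0523 0.1978]
[0.6129 0.0522 0.1976]
[0.6253 0.0529 0.1978]
[0.6371 0.0536 0.1975]
[0.6493 0.0545 0.1981]
[0.6611 0.0544 0.198 ]
[0.6723 0.0551 0.1967]
[0.6802 0.0553 0.1893]
[0.6882 0.0566 0.1771]
[0.6925 0.0587 0.1448]
[0.6945 0.0566 0.1462]
[0.6958 0.0558 0.1405]
```

View pics/stand.png

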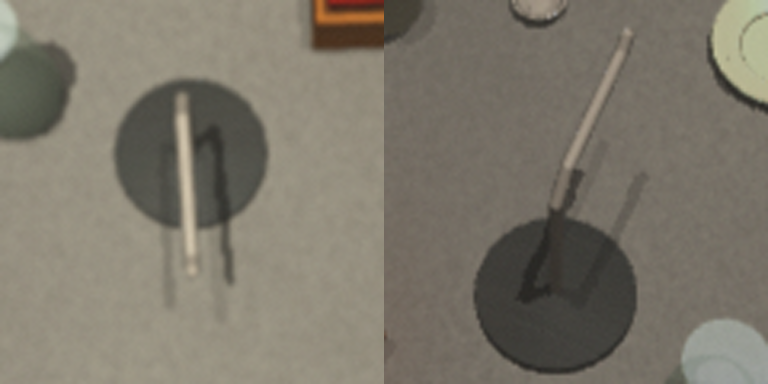

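```bash
python3 - <<'E'
from h import *
z=np.load('d0.npz',allow_pickle=True);T=z['T'].item();S=z['S'].item()
C={'T':cloud(T),'S':cloud(S)};F={'T':T,'S':S}
for k in'TS':
    P=C[k];d=F[k]
    m=((np.hypot(P[...,0]-.69,P[...,1]-.055)<.1)&(P[...,2]<.03)&(d['frame'].max(2)<78)).astype(np.uint8)
    m=cv2.morphologyEx(m,cv2.MORPH_OPEN,np.ones((5,5)))
    cs,_=cv2.findContours(m,cv2.RETR_EXTERNAL,cv2.CHAIN_APPROX_NONE);c=max(cs,key=cv2.contourArea);h=cv2.convexHull(c)
    w=onplane(d,h.reshape(-1,2),.006)[:,:2]
    (cx,cy),r=cv2.minEnclosingCircle((w*1000).astype(np.float32));e=cv2.fitEllipse((w*1000).astype(np.float32));print(k,cx,cy,r,e)
# others heights
P=C['T']
for nm,uv,r in(('carafe',(201,145),.042),('jar',(164,198),.042),('jug',(120,222),.036),('cup',(369,246),.034),('bowl',(457,190),.06),('saucer',(238,295),.065)):
    p=P[uv[1],uv[0]];print(nm,p.round(3))
for nm,v in(('spoon',(321,273)),('spoonend',(335,305)),('box',(305,145)),('rackleft',(108,235)),('tin',(425,140)),('tray',(140,130))):
    print(nm,P[v[1],v[0]].round(3))
E
```

```text
T 654.7720947265625 31.963665008544922 20.398630142211914 ((654.8638305664062, 32.03707504272461), (13.499505996704102, 63.762229919433594), 92.88912963867188)
S 691.6913452148438 55.094112396240234 65.81327819824219 ((691.7506713867188, 55.70431137084961), (128.79771423339844, 131.2216339111328), 113.18096923828125)
carafe [0.742 0.203 0.181]
jar [0.632 0.305 0.113]
jug [0.592 0.451 0.005]
cup [ 0.511 -0.208  0.009]
bowl [ 0.657 -0.453  0.003]
saucer [0.393 0.137 0.008]
spoon [ 0.444 -0.08   0.005]
spoonend [ 0.362 -0.111  0.015]
box [ 0.794 -0.05   0.001]
rackleft [0.556 0.475 0.02 ]
tin [ 0.799 -0.379  0.002]
tray [0.844 0.401 0.014]
```

```bash
python3 -m crank '[[[48,34,10,0,0,-9,-1],[48,34,10,0,0,-9,-1],[48,34,10,0,0,-9,-1],[48,34,10,0,0,-9,-1],[48,34,10,0,0,-9,-1]]]' 25; cat >> h.py <<'E'
def go(x,y,z,yaw):
    s=ctrl.state();p=s['eef_pos'];print('t',round(s['time_s'],2),'d mm',((np.array([x,y,z])-p)*1000).round(1),'dyaw',round((yaw-np.degrees(s['ee_rot'][2])+180)%360-180,1),'rpy',np.degrees(s['ee_rot']).round(1),'F',s['contact_force'].round(1),'w',round(s['gripper_width']*1000,1))
E
python3 -c "
from h import *
go(.6395,-.2445,.24,-29.5)"
```

```text
time_s: 0.82
eef_pos: [0.4959, -0.3419, 0.2632]
ee_rot: [-3.138, 0.001, -0.362]
contact_force: [-0.2, -0.8, 0.5]
gripper_width: 0.0918
t 0.82 d mm [143.6  97.4 -23.2] dyaw -8.7 rpy [-1.798e+02  1.000e-01 -2.080e+01] F [-0.2 -0.8  0.5] w 91.8
```

```bash
python3 -m crank '[[[48,33,0,0,0,-4.3,-0.4],[48,33,0,0,0,-4.4,-0.4],[47,31,-10,0,0,0,-0.4],[0,0,0,0,0,0,-0.4]]]';
python3 -c "
from h import *
go(.6395,-.2445,.168,-29.5)
for n in('top','scene'): save(grab(n),n+'1.png')"
```

```text
time_s: 1.32
eef_pos: [0.6458, -0.2377, 0.2524]
ee_rot: [-3.138, 0.0, -0.516]
contact_force: [-0.3, 0.5, -0.6]
gripper_width: 0.0645
t 1.32 d mm [ -6.3  -6.8 -84.4] dyaw 0.1 rpy [-179.8    0.   -29.6] F [-0.3  0.5 -0.6] w 64.5
```

View pics/scene1.png

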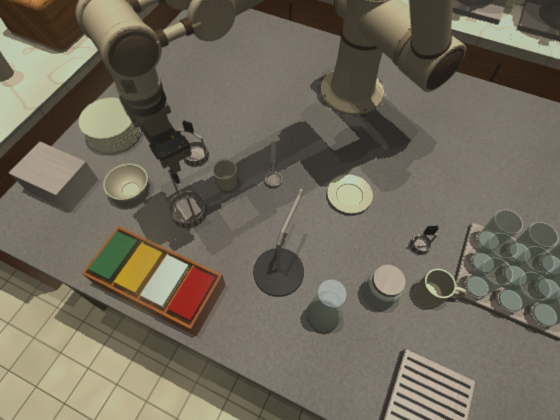

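The gripper is now above the large basket's grip at about (172,180) in the scene image. I'll correct the xy offset before descending.

```bash
python3 -m crank '[[[-6,-6,-10,0,0,0,-0.4],[0,0,-10,0,0,0,-0.4],[0,0,0,0,0,0,-0.4]]]';
python3 -c "
from h import *
go(.6395,-.2445,.168,-29.5)"
```

```text
time_s: 1.8
eef_pos: [0.6353, -0.2502, 0.2338]
ee_rot: [-3.14, -0.002, -0.524]
contact_force: [-0.2, -0.5, -0.6]
gripper_width: 0.0639
t 1.8 d mm [  4.2   5.7 -65.8] dyaw 0.5 rpy [-1.799e+02 -1.000e-01 -3.000e+01] F [-0.2 -0.5 -0.6] w 63.9
```

```bash
python3 -m crank '[[[4,5,-22,0,0,0,-0.4],[0,0,-20,0,0,0,-0.4],[0,0,0,0,0,0,-0.4],[0,0,0,0,0,0,-0.4]]]';
python3 -c "
from h import *
go(.6395,-.2445,.168,-29.5)"
```

```text
time_s: 2.3
eef_pos: [0.6386, -0.2471, 0.192]
ee_rot: [-3.14, -0.005, -0.527]
contact_force: [-0.0, 0.2, 0.2]
gripper_width: 0.0644
t 2.3 d mm [  0.9   2.6 -24. ] dyaw 0.7 rpy [-179.9   -0.3  -30.2] F [-0.   0.2  0.2] w 64.4
```

```bash
python3 -m crank '[[[1,2.5,-13,0,0.3,0.7,-0.4],[0,0,-11,0,0,0,-0.4],[0,0,0,0,0,0,-0.4]]]';
python3 -c "
from h import *
go(.6395,-.2445,.168,-29.5)"; python3 -m crank '[[[0,0,0,0,0,0,1],[0,0,0,0,0,0,1],[0,0,0,0,0,0,1]]]';python3 -c "
from h import *
go(.6395,-.2445,.168,-29.5)"
```

```text
time_s: 2.68
eef_pos: [0.6401, -0.2448, 0.1675]
ee_rot: [3.14, -0.002, -0.514]
contact_force: [-0.1, 0.2, -0.2]
gripper_width: 0.0644
t 2.67 d mm [-0.6  0.3  0.5] dyaw -0.1 rpy [ 1.799e+02 -1.000e-01 -2.940e+01] F [-0.1  0.2 -0.2] w 64.4
time_s: 3.05
eef_pos: [0.6405, -0.245, 0.1682]
ee_rot: [3.14, -0.003, -0.514]
contact_force: [0.6, 0.7, 0.7]
gripper_width: 0.036
t 3.05 d mm [-1.   0.5 -0.2] dyaw -0.1 rpy [179.9  -0.2 -29.4] F [0.6 0.7 0.7] w 36.0
```

```bash
python3 -m crank '[[[0,0,0,0,0,0,1],[0,0,0,0,0,0,1],[0,0,0,0,0,0,1]]]' 40;python3 -m crank '[[[0,0,15,0,0,0,1],[0,0,30,0,0,0,1],[0,0,30,0,0,0,1],[0,0,0,0,0,0,1]]]';python3 -c "
from h import *
go(.52,.049,.248,2.6)
for n in('top','scene'): save(grab(n),n+'2.png')"
```

```text
time_s: 3.42
eef_pos: [0.6407, -0.2452, 0.1685]
ee_rot: [3.14, -0.003, -0.514]
contact_force: [-0.5, -0.7, -0.8]
gripper_width: 0.0254
time_s: 3.92
eef_pos: [0.6396, -0.2445, 0.246]
ee_rot: [3.14, -0.001, -0.514]
contact_force: [-0.3, -0.1, -1.9]
gripper_width: 0.0255
t 3.92 d mm [-119.6  293.5    2. ] dyaw 32.0 rpy [179.9  -0.  -29.4] F [-0.3 -0.1 -1.9] w 25.5
```

View pics/scene2.png

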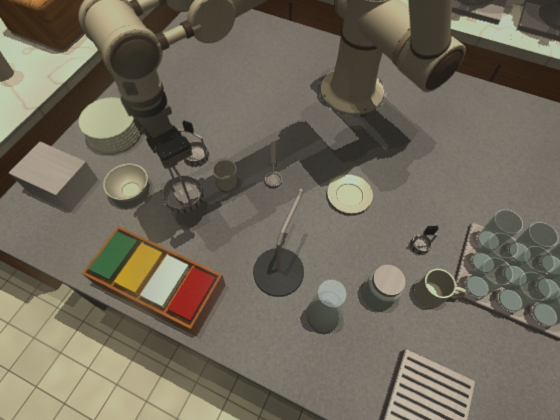

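```bash
python3 -m crank '[[[-10,0,20,0,0,0,1],[-20,20,15,0,0,5,1],[-25,30,5,0,0,6,1],[-25,35,0,0,0,6,1],[-20,35,0,0,0,6,1]]]';python3 -m crank '[[[-15,35,0,0,0,5,1],[-10,35,0,0,0,3,1],[-5,35,0,0,0,0,1],[0,30,0,0,0,0,1],[0,20,0,0,0,0,1]]]';python3 -c "
from h import *
go(.51,.0485,.245,2.6)"
```

```text
time_s: 4.65
eef_pos: [0.5314, -0.122, 0.2806]
ee_rot: [3.14, 0.014, -0.104]
contact_force: [0.9, 0.2, -2.0]
gripper_width: 0.0255
time_s: 5.28
eef_pos: [0.495, 0.0384, 0.2823]
ee_rot: [3.14, 0.015, 0.041]
contact_force: [-0.0, 0.1, -2.7]
gripper_width: 0.0252
t 5.28 d mm [ 15.   10.1 -37.3] dyaw 0.2 rpy [179.9   0.9   2.4] F [-0.   0.1 -2.7] w 25.2
```

```bash
python3 -m crank '[[[8,10,-10,0,-0.9,0.2,1],[0,0,0,0,0,0,1],[0,0,0,0,0,0,1]]]';python3 -c "
from h import *
go(.51,.0485,.245,2.6)
for n in('top','scene'):
  d=grab(n);np.save(n+'3.npy',d,allow_pickle=True);save(d,n+'3.png')
  c=proj(d,[[.51,.05,.2]])[0].astype(int);r=65
  y0=max(0,c[1]-r);x0=max(0,c[0]-r)
  cv2.imwrite('pics/c3%s.png'%n,cv2.resize(d['frame'][y0:c[1]+r,x0:c[0]+r],None,fx=4,fy=4)[...,::-1])
"
```

```text
time_s: 5.65
eef_pos: [0.5024, 0.0486, 0.2715]
ee_rot: [3.138, -0.001, 0.046]
contact_force: [-0.6, 0.1, -2.5]
gripper_width: 0.0255
t 5.65 d mm [  7.6  -0.1 -26.5] dyaw -0.0 rpy [179.8  -0.    2.6] F [-0.6  0.1 -2.5] w 25.5
```

View pics/c3scene.png

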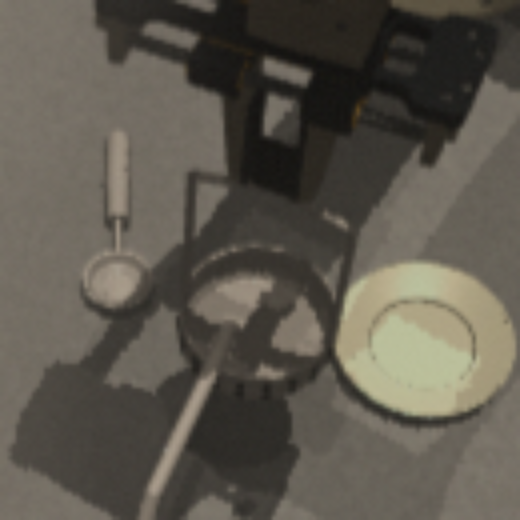

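View pics/c3top.png

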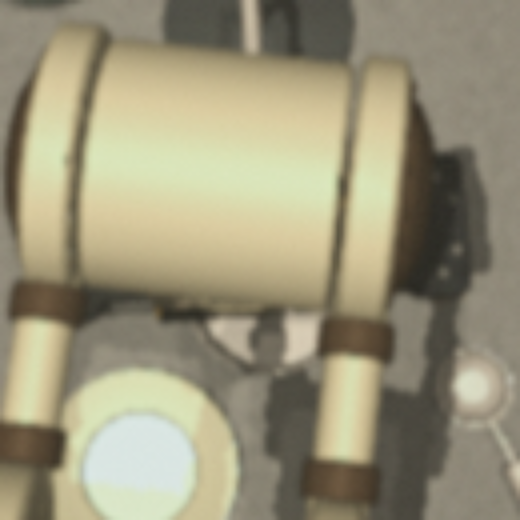

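```bash
cat >> h.py <<'E'
def rim(d,x,y,zt,r):
    P=cloud(d);q=P[(np.abs(np.hypot(P[...,0]-x,P[...,1]-y)-r)<.012)&(np.abs(P[...,2]-zt)<.012)]
    A=np.c_[2*q[:,:2],np.ones(len(q))];s=np.linalg.lstsq(A,(q[:,:2]**2).sum(1),rcond=None)[0]
    print('rim n',len(q),'centre',s[:2].round(4),'r',np.sqrt(s[2]+s[:2]@s[:2]).round(4),'z',np.percentile(q[:,2],[5,50,95]).round(3))
E
python3 -c "
from h import *
d=np.load('scene3.npy',allow_pickle=True).item()
rim(d,.5024,.0486,.2715-.168+.034,.05)
print(proj(d,[[.5024,.0486,.264],[.5024,.0486+.049,.255],[.5024,.0486-.049,.255]]))"
```

```text
rim n 246 centre [0.5018 0.0478] r 0.0487 z [0.126 0.133 0.138]
[[312.2384724  155.77502621]
 [332.23827008 165.95720217]
 [292.0902628  150.64287599]]
```

```bash
python3 -m crank '[[[0,0,-18,0,0,0,1],[0,0,-17,0,0,0,1],[0,0,0,0,0,0,1],[12,0.5,0,0,0,0,1],[18,0.7,0,0,0,0,1]]]';python3 -c "
from h import *
go(.623,.0532,.231,2.6)"
```

```text
time_s: 6.38
eef_pos: [0.533, 0.0488, 0.2333]
ee_rot: [3.139, 0.0, 0.044]
contact_force: [-0.6, 0.3, -3.0]
gripper_width: 0.0257
t 6.38 d mm [90.   4.4 -2.3] dyaw 0.1 rpy [179.8   0.    2.5] F [-0.6  0.3 -3. ] w 25.7
```

```bash
python3 -m crank '[[[18,1,-1,0,0,0,1],[20,1,0,0,0,0,1],[20,1,0,0,0,0,1],[15,1,0,0,0,0,1],[10,0.4,0,0,0,0,1]]]';python3 -m crank '[[[0,0,0,0,0,0,1]]]';python3 -c "
from h import *
go(.623,.0532,.210,2.6)
d=grab('scene');save(d,'scene4.png')
c=proj(d,[[.6,.05,.2]])[0].astype(int);r=65
cv2.imwrite('pics/c4.png',cv2.resize(d['frame'][c[1]-r:c[1]+r,c[0]-r:c[0]+r],None,fx=4,fy=4)[...,::-1])
"
```

```text
time_s: 7.0
eef_pos: [0.6242, 0.0534, 0.234]
ee_rot: [3.138, -0.006, 0.044]
contact_force: [-0.3, -0.3, -2.8]
gripper_width: 0.0253
time_s: 7.12
eef_pos: [0.6249, 0.0534, 0.2339]
ee_rot: [3.138, -0.006, 0.044]
contact_force: [0.5, 0.2, -2.3]
gripper_width: 0.0253
t 7.12 d mm [ -1.9  -0.2 -23.9] dyaw 0.1 rpy [179.8  -0.3   2.5] F [ 0.5  0.2 -2.3] w 25.3
```

View pics/c4.png

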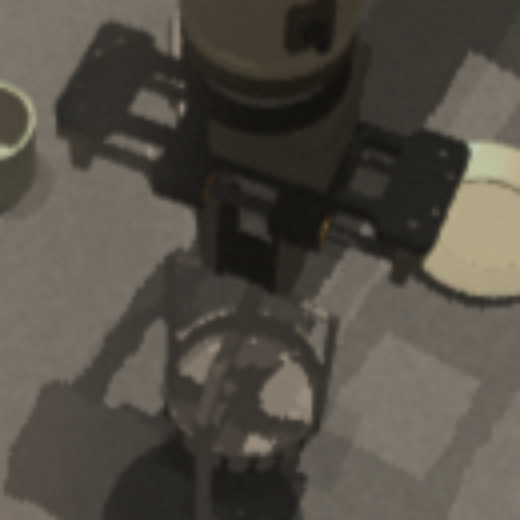

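The arch straddles the arm, at about (235,310) in the crop. I'm lowering now and watching the force.

```bash
python3 -m crank '[[[-1.5,0,-8,0,0.3,0,1],[0,0,-8,0,0,0,1],[0,0,-4,0,0,0,1],[0,0,0,0,0,0,1]]]';python3 -c "
from h import *
go(.623,.0532,.210,2.6)"
python3 -m crank '[[[0,0,-2,0,0,0,1],[0,0,0,0,0,0,1]]]';python3 -c "
from h import *
go(.623,.0532,.210,2.6)"
```

```text
time_s: 7.68
eef_pos: [0.6215, 0.0535, 0.2121]
ee_rot: [3.138, 0.001, 0.044]
contact_force: [-0.2, 0.1, -2.6]
gripper_width: 0.0259
t 7.67 d mm [ 1.5 -0.3 -2.1] dyaw 0.1 rpy [1.798e+02 1.000e-01 2.500e+00] F [-0.2  0.1 -2.6] w 25.9
time_s: 7.92
eef_pos: [0.6218, 0.0535, 0.2108]
ee_rot: [3.138, 0.0, 0.044]
contact_force: [0.2, -0.1, -2.5]
gripper_width: 0.0258
t 7.92 d mm [ 1.2 -0.3 -0.8] dyaw 0.1 rpy [179.8   0.    2.5] F [ 0.2 -0.1 -2.5] w 25.8
```

```bash
python3 -m crank '[[[0.5,0,-1.5,0,0,0,1],[0,0,0,0,0,0,1]]]';python3 -m crank '[[[0,0,-1.5,0,0,0,1],[0,0,0,0,0,0,1]]]'
```

```text
time_s: 8.18
eef_pos: [0.6225, 0.0534, 0.2106]
ee_rot: [3.138, -0.001, 0.044]
contact_force: [-1.1, -0.7, -1.4]
gripper_width: 0.0256
time_s: 8.43
eef_pos: [0.6228, 0.0534, 0.2105]
ee_rot: [3.137, -0.002, 0.044]
contact_force: [-2.0, -0.2, -0.3]
gripper_width: 0.0255
```

Contact at TCP z 0.2105: the load has moved onto the hook. Opening.

```bash
python3 -m crank '[[[0,0,0,0,0,0,-0.3],[0,0,0,0,0,0,-0.3],[0,0,0,0,0,0,-0.3],[0,0,0,0,0,0,-0.3]]]';python3 -m crank '[[[0,0,15,0,0,0,-0.3],[0,0,25,0,0,0,-0.3],[0,0,30,0,0,0,-0.3],[0,0,20,0,0,0,-0.3],[0,0,0,0,0,0,-0.3]]]';python3 -c "
from h import *
go(.465,-.325,.25,0)
d=grab('scene');save(d,'scene5.png')
c=proj(d,[[.6,.05,.2]])[0].astype(int);r=65
cv2.imwrite('pics/c5.png',cv2.resize(d['frame'][c[1]-r:c[1]+r,c[0]-r:c[0]+r],None,fx=4,fy=4)[...,::-1])
"
```

```text
time_s: 8.93
eef_pos: [0.6235, 0.0533, 0.21]
ee_rot: [3.137, -0.004, 0.044]
contact_force: [0.5, -0.4, -0.1]
gripper_width: 0.0598
time_s: 9.55
eef_pos: [0.6239, 0.0533, 0.3072]
ee_rot: [3.137, -0.008, 0.044]
contact_force: [-0.2, -0.3, 0.2]
gripper_width: 0.0597
t 9.55 d mm [-158.9 -378.3  -57.2] dyaw -2.5 rpy [179.7  -0.4   2.5] F [-0.2 -0.3  0.2] w 59.7
```

View pics/c5.png

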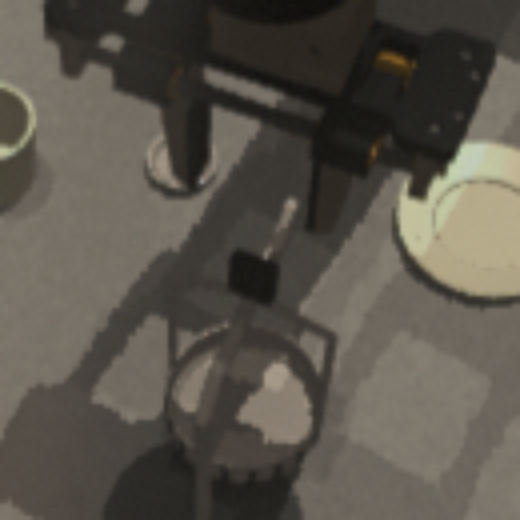

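The large basket hangs with its grip at about (253,275) in the crop and the fingers are clear. I'll refine the medium basket's yaw from the saved pictures.

```bash
python3 - <<'E'
from h import *
z=np.load('d0.npz',allow_pickle=True);T=z['T'].item();S=z['S'].item()
for nm,c,zt,R in(('L',(.639,-.2445),.158,.05),('M',(.4655,-.325),.114,.037),('Sm',(.4625,.3615),.074,.025)):
  for k,d in(('T',T),('S',S)):
    P=cloud(d);m=(np.hypot(P[...,0]-c[0],P[...,1]-c[1])<R+.006)&(P[...,2]>.045)&(P[...,2]<zt+.05)&(d['depth']>0)
    q=P[m][:,:2]; l=cv2.fitLine((q*1000).astype(np.float32),cv2.DIST_HUBER,0,.01,.01).ravel()
    print(nm,k,m.sum(),np.degrees(np.arctan2(l[1],l[0])).round(1)%180,q.mean(0).round(4), ((q.max(0)+q.min(0))/2).round(4))
    rim(d,*c,{'L':.034,'M':.03,'Sm':.028}[nm],R)
E
python3 -m crank '[[[-20,-20,0,0,0.4,-1,-0.3],[-25,-45,0,0,0,-1.5,-0.3],[-20,-50,0,0,0,0,-0.3],[-20,-55,-5,0,0,0,-0.3],[-20,-55,-5,0,0,0,-0.3]]]'
```

```text
L T 252 59.3 [ 0.6387 -0.2442] [ 0.6394 -0.2432]
rim n 144 centre [ 0.6391 -0.2437] r 0.0493 z [0.024 0.031 0.038]
L S 221 60.2 [ 0.6448 -0.238 ] [ 0.6399 -0.2447]
rim n 223 centre [ 0.6403 -0.2446] r 0.0487 z [0.023 0.029 0.037]
M T 130 92.8 [ 0.4634 -0.316 ] [ 0.464  -0.3273]
rim n 140 centre [ 0.4638 -0.3267] r 0.0363 z [0.019 0.028 0.032]
M S 194 92.3 [ 0.4669 -0.3255] [ 0.4657 -0.3265]
rim n 154 centre [ 0.4651 -0.3269] r 0.0358 z [0.019 0.026 0.033]
Sm T 117 119.4 [0.4617 0.3603] [0.4612 0.3626]
rim n 86 centre [0.4612 0.3625] r 0.0245 z [0.018 0.026 0.032]
Sm S 155 118.4 [0.466  0.3608] [0.464 0.362]
rim n 114 centre [0.4636 0.3619] r 0.024 z [0.017 0.025 0.036]
time_s: 10.22
eef_pos: [0.5138, -0.1731, 0.2902]
ee_rot: [3.14, 0.008, 0.007]
contact_force: [0.5, -0.9, -0.5]
gripper_width: 0.0596
```

```bash
python3 -m crank '[[[-16,-50,-15,0,0,1,-0.3],[-15,-50,-25,0,0,1,-0.3],[-10,-32,-30,0,0,0,-0.3],[0,0,0,0,0,0,-0.3],[0,0,0,0,0,0,-0.3]]]';python3 -c "
from h import *
go(.465,-.3265,.124,2.5)"
```

```text
time_s: 10.85
eef_pos: [0.4673, -0.31, 0.214]
ee_rot: [-3.138, 0.012, 0.037]
contact_force: [-0.3, -0.1, 0.6]
gripper_width: 0.0602
t 10.85 d mm [ -2.3 -16.5 -90. ] dyaw 0.4 rpy [-179.8    0.7    2.1] F [-0.3 -0.1  0.6] w 60.2
```

```bash
python3 -m crank '[[[-2,-16,-20,0,-0.7,0.4,-0.3],[0,0,-20,0,0,0,-0.3],[0,0,0,0,0,0,-0.3],[0,0,0,0,0,0,-0.3]]]';python3 -c "
from h import *
go(.465,-.3265,.124,2.5)"
```

```text
time_s: 11.35
eef_pos: [0.4696, -0.3234, 0.1783]
ee_rot: [3.14, -0.006, 0.051]
contact_force: [-0.7, 0.3, 0.4]
gripper_width: 0.0595
t 11.35 d mm [ -4.6  -3.1 -54.3] dyaw -0.4 rpy [179.9  -0.4   2.9] F [-0.7  0.3  0.4] w 59.5
```

```bash
python3 -m crank '[[[-4.5,-3,-15,0,0.4,-0.4,-0.3],[0,0,-5,0,0,0,-0.3],[0,0,0,0,0,0,-0.3],[0,0,0,0,0,0,-0.3]]]';python3 -c "
from h import *
go(.465,-.3265,.124,2.5)"
```

```text
time_s: 11.85
eef_pos: [0.4658, -0.3266, 0.1589]
ee_rot: [3.138, -0.001, 0.045]
contact_force: [0.5, -0.9, -0.6]
gripper_width: 0.0597
t 11.85 d mm [ -0.8   0.1 -34.9] dyaw -0.1 rpy [179.8  -0.    2.6] F [ 0.5 -0.9 -0.6] w 59.7
```

```bash
python3 -m crank '[[[-0.8,0,-18,0,0,0,-0.3],[0,0,-17,0,0,0,-0.3],[0,0,0,0,0,0,-0.3]]]';python3 -c "
from h import *
go(.465,-.3265,.124,2.5)"; python3 -m crank '[[[0,0,0,0,0,0,1],[0,0,0,0,0,0,1],[0,0,0,0,0,0,1],[0,0,0,0,0,0,1],[0,0,0,0,0,0,1]]]' 40
```

```text
time_s: 12.22
eef_pos: [0.4645, -0.3263, 0.1209]
ee_rot: [3.139, 0.0, 0.044]
contact_force: [0.0, -0.7, 0.5]
gripper_width: 0.0597
t 12.22 d mm [ 0.5 -0.2  3.1] dyaw -0.0 rpy [179.8   0.    2.5] F [ 0.  -0.7  0.5] w 59.7
time_s: 12.85
eef_pos: [0.4649, -0.3267, 0.1216]
ee_rot: [3.138, -0.001, 0.044]
contact_force: [0.3, -0.9, -1.4]
gripper_width: 0.0257
```

```bash
python3 -m crank '[[[0,0,15,0,0,0,1],[0,0,35,0,0,0,1],[0,0,40,0,0,0,1],[0,0,20,0,0,0,1],[0,0,0,0,0,0,1]]]';python3 -m crank '[[[0,20,0,0,0,0,1],[5,35,0,0,0,0,1],[5,40,0,0,0,0,1],[5,40,0,0,0,0,1],[5,40,0,0,0,0,1]]]';python3 -m crank '[[[5,40,0,0,0,0,1],[3,40,0,0,0,0,1],[0,40,0,0,0,0,1],[0,30,0,0,0,0,1],[0,15,0,0,0,0,1]]]';python3 -c "
from h import *
go(.495,.0475,.23,2.6)"
```

```text
time_s: 13.48
eef_pos: [0.4645, -0.3261, 0.2381]
ee_rot: [3.137, -0.002, 0.044]
contact_force: [0.1, 0.0, -2.2]
gripper_width: 0.0252
time_s: 14.1
eef_pos: [0.4807, -0.1412, 0.2318]
ee_rot: [-3.138, 0.006, 0.041]
contact_force: [0.7, -0.2, -2.3]
gripper_width: 0.0255
time_s: 14.72
eef_pos: [0.4815, 0.0376, 0.2247]
ee_rot: [-3.131, 0.018, 0.047]
contact_force: [0.5, 0.4, -1.7]
gripper_width: 0.0255
t 14.72 d mm [13.5  9.9  5.3] dyaw -0.1 rpy [-179.4    1.     2.7] F [ 0.5  0.4 -1.7] w 25.5
```

```bash
python3 -m crank '[[[5,10,4,-0.6,-1,0,1],[0,0,0,0,0,0,1],[0,0,0,0,0,0,1]]]';python3 -c "
from h import *
go(.604,.0523,.228,2.6)
p=ctrl.state()['eef_pos']
d=grab('scene');save(d,'scene6.png')
rim(d,p[0],p[1],p[2]-.1216+.03,.037)
c=proj(d,[[.55,.05,.2]])[0].astype(int);r=65
cv2.imwrite('pics/c6.png',cv2.resize(d['frame'][c[1]-r:c[1]+r,c[0]-r:c[0]+r],None,fx=4,fy=4)[...,::-1])
P=cloud(d);m=(np.hypot(P[...,0]-.623,P[...,1]-.053)<.03)&(P[...,2]>.21)&(P[...,2]<.245)&(d['depth']>0)
q=P[m];print(m.sum(),q.mean(0),q.min(0),q.max(0)); t=q[q[:,2]>.23];print(len(t),cv2.minAreaRect((t[:,:2]*1000).astype(np.float32)))
rim(d,.623,.053,.042+.034,.05)
"
```

```text
time_s: 15.1
eef_pos: [0.4859, 0.0481, 0.2278]
ee_rot: [3.14, 0.002, 0.047]
contact_force: [-0.8, -0.0, -1.3]
gripper_width: 0.0254
t 15.1 d mm [118.1   4.2   0.2] dyaw -0.1 rpy [1.799e+02 1.000e-01 2.700e+00] F [-0.8 -0.  -1.3] w 25.4
rim n 184 centre [0.4861 0.0474] r 0.0358 z [0.125 0.133 0.14 ]
120 [0.62445211 0.05355147 0.22836138] [0.61565258 0.03973623 0.21001   ] [0.62805591 0.06603903 0.23986372]
62 ((622.447021484375, 53.25471878051758), (11.401707649230957, 25.657108306884766), 5.692527770996094)
rim n 208 centre [0.6229 0.0522] r 0.0488 z [0.065 0.072 0.078]
```

View pics/c6.png

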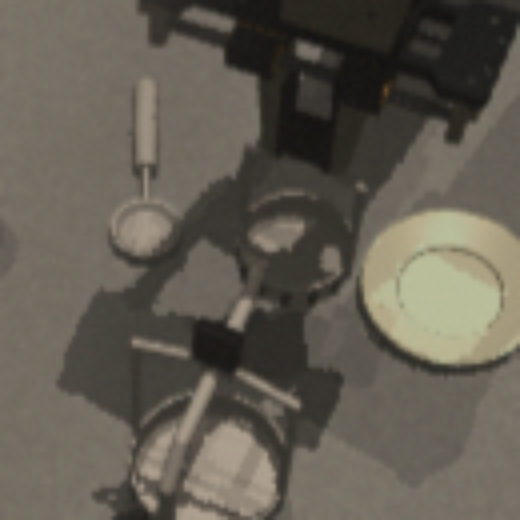

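```bash
python3 -m crank '[[[12,0.7,0,0,0,0,1],[20,0.8,0,0,0,0,1],[20,0.8,0,0,0,0,1],[15,0.5,0,0,0,0,1],[8,0.3,0,0,0,0,1]]]';python3 -c "
from h import *
go(.6035,.0523,.228,2.6)"
```

```text
time_s: 15.78
eef_pos: [0.5664, 0.0482, 0.2276]
ee_rot: [3.139, 0.0, 0.042]
contact_force: [-0.9, -0.5, -1.1]
gripper_width: 0.0255
t 15.78 d mm [37.1  4.1  0.4] dyaw 0.2 rpy [179.9   0.    2.4] F [-0.9 -0.5 -1.1] w 25.5
```

```bash
python3 -m crank '[[[0,3.5,0,0,0,0.2,1],[0,0,0,0,0,0,1]]]';python3 -c "
from h import *
go(.6035,.0523,.228,2.6)"
```

```text
time_s: 16.02
eef_pos: [0.5666, 0.0515, 0.2271]
ee_rot: [3.139, 0.001, 0.045]
contact_force: [0.5, -0.6, -1.4]
gripper_width: 0.0257
t 16.02 d mm [36.9  0.8  0.9] dyaw 0.0 rpy [1.799e+02 1.000e-01 2.600e+00] F [ 0.5 -0.6 -1.4] w 25.7
```

```bash
python3 -m crank '[[[10,0.6,0,0,0,0,1],[12,0.4,0,0,0,0,1],[8,0.2,0,0,0,0,1],[4,0,0,0,0,0,1],[0,0,0,0,0,0,1]]]';python3 -c "
from h import *
go(.6035,.0523,.208,2.6)"
```

```text
time_s: 16.65
eef_pos: [0.6029, 0.0528, 0.2273]
ee_rot: [3.139, 0.001, 0.045]
contact_force: [0.0, 0.4, -2.4]
gripper_width: 0.0257
t 16.65 d mm [  0.6  -0.5 -19.3] dyaw 0.0 rpy [1.799e+02 1.000e-01 2.600e+00] F [ 0.   0.4 -2.4] w 25.7
```

```bash
python3 -m crank '[[[0,-0.5,-8,0,0,0,1],[0,0,-6,0,0,0,1],[0,0,-3,0,0,0,1],[0,0,0,0,0,0,1],[0,0,0,0,0,0,1]]]';python3 -c "
from h import *
go(.6035,.0523,.208,2.6)"
```

```text
time_s: 17.27
eef_pos: [0.6019, 0.0524, 0.2085]
ee_rot: [3.139, 0.002, 0.045]
contact_force: [-0.2, 0.3, -1.4]
gripper_width: 0.0258
t 17.27 d mm [ 1.6 -0.1 -0.5] dyaw 0.0 rpy [1.799e+02 1.000e-01 2.600e+00] F [-0.2  0.3 -1.4] w 25.8
```

```bash
python3 -m crank '[[[1,0,-1.5,0,0,0,1],[0,0,0,0,0,0,1]]]';python3 -m crank '[[[0,0,-1,0,0,0,1],[0,0,0,0,0,0,1]]]'
```

```text
time_s: 17.52
eef_pos: [0.6033, 0.0523, 0.2078]
ee_rot: [3.139, 0.001, 0.045]
contact_force: [-0.3, -0.1, -1.8]
gripper_width: 0.0256
time_s: 17.77
eef_pos: [0.6035, 0.0523, 0.2077]
ee_rot: [3.139, 0.001, 0.045]
contact_force: [-0.9, 0.3, -1.2]
gripper_width: 0.0255
```

```bash
python3 -m crank '[[[0,0,-1.5,0,0,0,1],[0,0,0,0,0,0,1]]]';python3 -c "
from h import *
go(.6035,.0523,.208,2.6)
d=grab('scene');save(d,'scene7.png')
c=proj(d,[[.59,.05,.2]])[0].astype(int);r=65
cv2.imwrite('pics/c7.png',cv2.resize(d['frame'][c[1]-r:c[1]+r,c[0]-r:c[0]+r],None,fx=4,fy=4)[...,::-1])"
```

```text
time_s: 18.02
eef_pos: [0.6038, 0.0523, 0.2076]
ee_rot: [3.138, -0.001, 0.045]
contact_force: [-1.4, 0.8, -0.0]
gripper_width: 0.026
t 18.02 d mm [-0.3  0.   0.4] dyaw 0.0 rpy [179.8  -0.    2.6] F [-1.4  0.8 -0. ] w 26.0
```

View pics/c7.png

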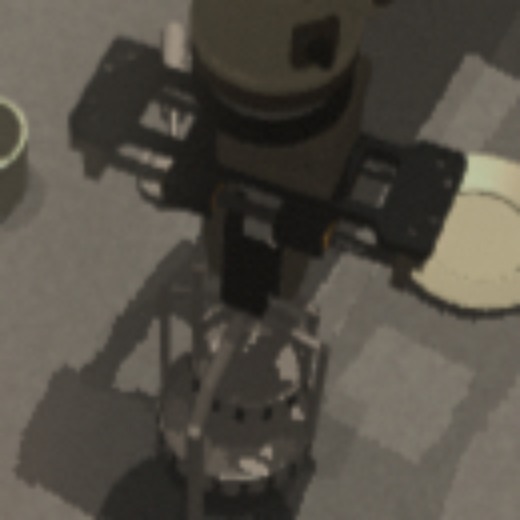

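The medium basket sits on the arm inside the large handle, with both legs visible at about (200,330) and (300,330). Its load is now on the hook. Releasing.

```bash
python3 -m crank '[[[0,0,0,0,0,0,-0.3],[0,0,0,0,0,0,-0.3],[0,0,0,0,0,0,-0.3],[0,0,0,0,0,0,-0.3]]]';python3 -m crank '[[[0,0,15,0,0,0,-0.3],[0,0,25,0,0,0,-0.3],[0,0,30,0,0,0,-0.3],[0,0,20,0,0,0,-0.3],[0,0,0,0,0,0,-0.3]]]';python3 -c "
from h import *
go(.463,.362,.25,29)
d=grab('scene');save(d,'scene8.png')
c=proj(d,[[.6,.05,.2]])[0].astype(int);r=65
cv2.imwrite('pics/c8.png',cv2.resize(d['frame'][c[1]-r:c[1]+r,c[0]-r:c[0]+r],None,fx=4,fy=4)[...,::-1])
"
```

```text
time_s: 18.58
eef_pos: [0.6042, 0.0522, 0.2067]
ee_rot: [3.139, -0.001, 0.045]
contact_force: [0.1, 0.3, 0.5]
gripper_width: 0.0596
time_s: 19.2
eef_pos: [0.6045, 0.0522, 0.3039]
ee_rot: [3.138, -0.005, 0.045]
contact_force: [-0.7, 0.1, 0.1]
gripper_width: 0.0596
t 19.2 d mm [-141.5  309.8  -53.9] dyaw 26.4 rpy [179.8  -0.3   2.6] F [-0.7  0.1  0.1] w 59.6
```

View pics/c8.png

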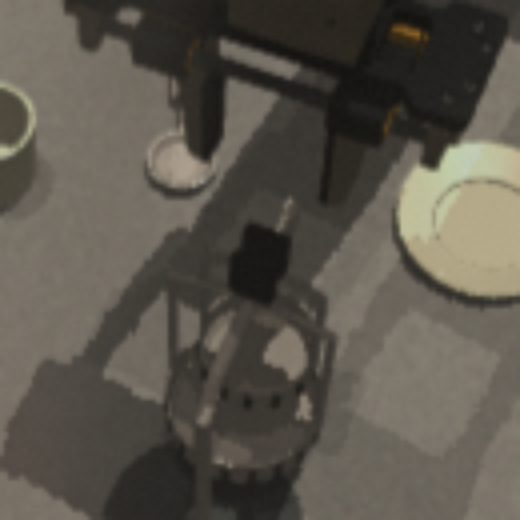

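```bash
python3 -m crank '[[[-20,20,0,0,0.3,0,-0.3],[-20,40,0,0,0,5,-0.3],[-20,45,-5,0,0,5,-0.3],[-20,45,-5,0,0,5,-0.3],[-20,45,-10,0,0,5,-0.3]]]';python3 -m crank '[[[-20,45,-20,0,0,5,-0.3],[-15,40,-25,0,0,2,-0.3],[0,0,0,0,0,0,-0.3],[0,0,0,0,0,0,-0.3]]]';python3 -c "
from h import *
go(.463,.362,.084,29)"
```

```text
time_s: 19.88
eef_pos: [0.5, 0.249, 0.2769]
ee_rot: [3.139, 0.009, 0.398]
contact_force: [-0.0, 0.8, -0.6]
gripper_width: 0.0598
time_s: 20.38
eef_pos: [0.4597, 0.3377, 0.2262]
ee_rot: [3.14, 0.016, 0.529]
contact_force: [-0.4, 0.3, -0.3]
gripper_width: 0.0597
t 20.38 d mm [   3.3   24.3 -142.2] dyaw -1.3 rpy [179.9   0.9  30.3] F [-0.4  0.3 -0.3] w 59.7
```

```bash
python3 -m crank '[[[3,20,-30,0.4,-0.8,-1.3,-0.3],[0,4,-30,0,0,0,-0.3],[0,0,-20,0,0,0,-0.3],[0,0,0,0,0,0,-0.3],[0,0,0,0,0,0,-0.3]]]';python3 -c "
from h import *
go(.463,.362,.084,29)"
```

```text
time_s: 21.0
eef_pos: [0.4687, 0.3577, 0.1487]
ee_rot: [3.137, -0.008, 0.496]
contact_force: [0.7, -0.7, -0.3]
gripper_width: 0.0597
t 21.0 d mm [ -5.7   4.3 -64.7] dyaw 0.6 rpy [179.7  -0.4  28.4] F [ 0.7 -0.7 -0.3] w 59.7
```

```bash
python3 -m crank '[[[-5.5,4,-15,0,0.4,0.6,-0.3],[0,0,-10,0,0,0,-0.3],[0,0,0,0,0,0,-0.3],[0,0,0,0,0,0,-0.3]]]';python3 -c "
from h import *
go(.463,.362,.084,29)
d=grab('scene')
c=proj(d,[[.465,.36,.05]])[0].astype(int);r=65
cv2.imwrite('pics/c9.png',cv2.resize(d['frame'][c[1]-r:c[1]+r,c[0]-r:c[0]+r],None,fx=4,fy=4)[...,::-1])
"
```

```text
time_s: 21.5
eef_pos: [0.4642, 0.3621, 0.1241]
ee_rot: [3.141, -0.004, 0.507]
contact_force: [-0.6, 0.3, -0.3]
gripper_width: 0.0596
t 21.5 d mm [ -1.2  -0.1 -40.1] dyaw -0.0 rpy [179.9  -0.3  29. ] F [-0.6  0.3 -0.3] w 59.6
```

View pics/c9.png

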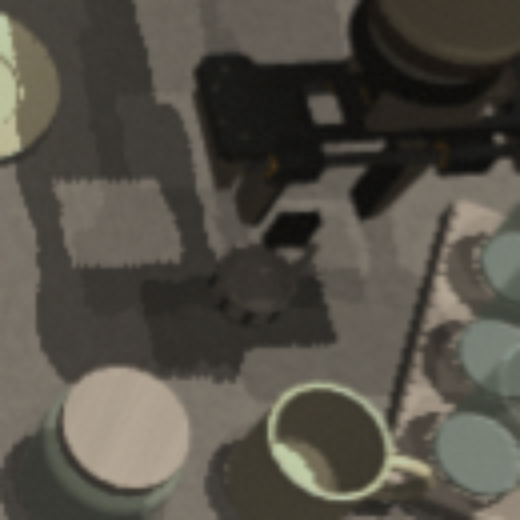

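The grip, at about (292,228) in the crop, is centred between the open fingers at (258,190) and (380,190). Descending.

```bash
python3 -m crank '[[[-0.6,0,-20,0,0.3,0,-0.3],[0,0,-17,0,0,0,-0.3],[0,0,0,0,0,0,-0.3],[0,0,0,0,0,0,-0.3]]]';python3 -c "
from h import *
go(.463,.362,.084,29)"
```

```text
time_s: 22.05
eef_pos: [0.463, 0.3618, 0.0838]
ee_rot: [-3.14, 0.002, 0.507]
contact_force: [-0.2, 0.0, -0.3]
gripper_width: 0.0596
t 22.05 d mm [-0.   0.2  0.2] dyaw -0.0 rpy [-1.799e+02  1.000e-01  2.900e+01] F [-0.2  0.  -0.3] w 59.6
```

```bash
python3 -m crank '[[[0,0,0,0,0,0,1],[0,0,0,0,0,0,1],[0,0,0,0,0,0,1],[0,0,0,0,0,0,1],[0,0,0,0,0,0,1]]]' 40;python3 -m crank '[[[0,0,15,0,0,0,1],[0,0,40,0,0,0,1],[0,0,45,0,0,0,1],[0,0,40,0,0,0,1],[0,0,10,0,0,0,1]]]';python3 -m crank '[[[0,-20,0,0,0,-4,1],[5,-35,0,0,0,-5,1],[5,-40,0,0,0,-5,1],[5,-40,0,0,0,-5,1],[5,-40,0,0,0,-5,1]]]';python3 -c "
from h import *
go(.49,.048,.235,2.6)"
```

```text
time_s: 22.68
eef_pos: [0.4638, 0.3622, 0.0851]
ee_rot: [-3.14, -0.001, 0.507]
contact_force: [0.1, -0.1, -0.8]
gripper_width: 0.0253
time_s: 23.3
eef_pos: [0.4624, 0.3615, 0.2419]
ee_rot: [-3.14, -0.0, 0.507]
contact_force: [0.9, -0.8, -1.8]
gripper_width: 0.0256
time_s: 23.92
eef_pos: [0.4798, 0.1835, 0.2382]
ee_rot: [-3.14, 0.005, 0.08]
contact_force: [0.6, -0.7, -0.5]
gripper_width: 0.0257
t 23.93 d mm [  10.2 -135.5   -3.2] dyaw -2.0 rpy [-179.9    0.3    4.6] F [ 0.6 -0.7 -0.5] w 25.7
```

```bash
python3 -m crank '[[[2,-40,0,0,0,-1,1],[0,-40,0,0,0,0,1],[0,-30,0,0,0,0,1],[0,-15,0,0,0,0,1],[0,0,0,0,0,0,1]]]';python3 -c "
from h import *
go(.495,.048,.232,2.6)"
```

```text
time_s: 24.55
eef_pos: [0.4786, 0.0528, 0.2328]
ee_rot: [-3.139, 0.013, 0.057]
contact_force: [-0.7, 0.6, -0.4]
gripper_width: 0.0254
t 24.55 d mm [16.4 -4.8 -0.8] dyaw -0.7 rpy [-179.8    0.8    3.3] F [-0.7  0.6 -0.4] w 25.4
```

```bash
python3 -m crank '[[[10,-4.5,0,-0.2,-0.8,-0.7,1],[0,0,0,0,0,0,1],[0,0,0,0,0,0,1]]]';python3 -c "
from h import *
go(.585,.0514,.232,2.6)
p=ctrl.state()['eef_pos']
d=grab('scene');save(d,'scene10.png')
rim(d,p[0],p[1],p[2]-.0851+.028,.025)
rim(d,.604,.0523,.086+.03,.037)
P=cloud(d)
m=(np.abs(P[...,0]-.613)<.03)&(np.abs(P[...,1]-.053)<.03)&(P[...,2]>.228)&(P[...,2]<.25)&(d['depth']>0)
t=P[m];print(len(t),t.min(0),t.max(0),cv2.minAreaRect((t[:,:2]*1000).astype(np.float32)))
c=proj(d,[[.56,.05,.2]])[0].astype(int);r=65
cv2.imwrite('pics/c10.png',cv2.resize(d['frame'][c[1]-r:c[1]+r,c[0]-r:c[0]+r],None,fx=4,fy=4)[...,::-1])
"
```

```text
time_s: 24.92
eef_pos: [0.4893, 0.0504, 0.2324]
ee_rot: [3.141, -0.001, 0.047]
contact_force: [-0.5, 0.9, -1.0]
gripper_width: 0.0258
t 24.93 d mm [95.7  1.  -0.4] dyaw -0.1 rpy [180.   -0.    2.7] F [-0.5  0.9 -1. ] w 25.8
rim n 147 centre [0.4898 0.0505] r 0.0239 z [0.164 0.171 0.182]
rim n 138 centre [0.604  0.0516] r 0.0358 z [0.105 0.113 0.119]
138 [0.59874439 0.03950556 0.22807092] [0.62805524 0.06615105 0.24005668] ((613.4515991210938, 52.75615310668945), (29.24971580505371, 26.669023513793945), 0.4459334909915924)
```

View pics/c10.png

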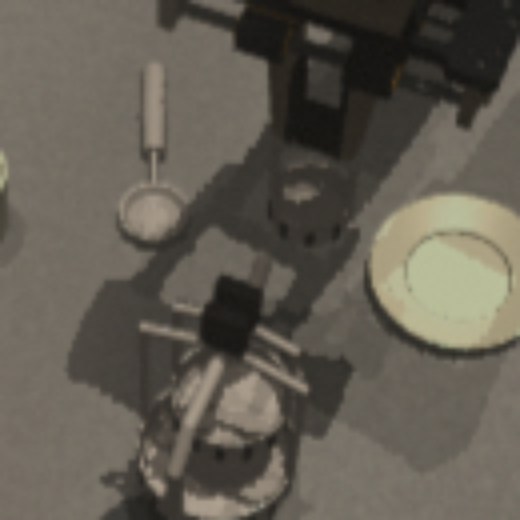

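```bash
python3 -m crank '[[[12,0.5,0,0,0,0,1],[18,0.5,0,0,0,0,1],[15,0.5,0,0,0,0,1],[8,0.3,0,0,0,0,1],[0,0,0,0,0,0,1]]]';python3 -c "
from h import *
go(.5845,.0515,.232,2.6)"
```

```text
time_s: 25.6
eef_pos: [0.5461, 0.0531, 0.2324]
ee_rot: [3.141, -0.002, 0.048]
contact_force: [-0.4, 1.0, -1.6]
gripper_width: 0.0256
t 25.6 d mm [38.4 -1.6 -0.4] dyaw -0.2 rpy [ 1.8e+02 -1.0e-01  2.8e+00] F [-0.4  1.  -1.6] w 25.6
```

```bash
python3 -m crank '[[[0,-1.6,0,0,0,-0.2,1],[10,0,0,0,0,0,1],[13,0,0,0,0,0,1],[8,0,0,0,0,0,1],[3,0,0,0,0,0,1]]]';python3 -m crank '[[[0,0,0,0,0,0,1]]]';python3 -c "
from h import *
go(.5845,.0515,.2115,2.6)"
```

```text
time_s: 26.22
eef_pos: [0.582, 0.0514, 0.2325]
ee_rot: [3.141, -0.002, 0.044]
contact_force: [-0.1, 0.2, -0.3]
gripper_width: 0.0253
time_s: 26.35
eef_pos: [0.5822, 0.0514, 0.2323]
ee_rot: [3.141, -0.002, 0.044]
contact_force: [0.1, -0.2, -1.0]
gripper_width: 0.0255
t 26.35 d mm [  2.3   0.1 -20.8] dyaw 0.1 rpy [ 1.8e+02 -1.0e-01  2.5e+00] F [ 0.1 -0.2 -1. ] w 25.5
```

```bash
python3 -m crank '[[[2.5,0,-8,0,0,0,1],[0,0,-7,0,0,0,1],[0,0,-3,0,0,0,1],[0,0,0,0,0,0,1],[0,0,0,0,0,0,1]]]';python3 -c "
from h import *
go(.5845,.0515,.2115,2.6)"
```

```text
time_s: 26.98
eef_pos: [0.5839, 0.0516, 0.2125]
ee_rot: [3.141, -0.0, 0.044]
contact_force: [-0.4, 0.1, -1.2]
gripper_width: 0.0259
t 26.98 d mm [ 0.6 -0.1 -1. ] dyaw 0.1 rpy [180.   -0.    2.5] F [-0.4  0.1 -1.2] w 25.9
```

```bash
python3 -m crank '[[[0.5,0,-1,0,0,0,1],[0,0,0,0,0,0,1]]]';python3 -m crank '[[[0,0,-1,0,0,0,1],[0,0,0,0,0,0,1]]]'
```

```text
time_s: 27.22
eef_pos: [0.5846, 0.0516, 0.2118]
ee_rot: [3.141, -0.001, 0.044]
contact_force: [-0.2, 0.1, -0.6]
gripper_width: 0.0257
time_s: 27.48
eef_pos: [0.5849, 0.0515, 0.2114]
ee_rot: [3.141, -0.002, 0.045]
contact_force: [-0.4, -0.1, 0.0]
gripper_width: 0.0258
```

```bash
python3 -m crank '[[[0,0,-1.5,0,0,0,1],[0,0,0,0,0,0,1]]]'
```

```text
time_s: 27.72
eef_pos: [0.5852, 0.0514, 0.2113]
ee_rot: [3.141, -0.003, 0.045]
contact_force: [-0.8, -0.3, -0.7]
gripper_width: 0.0257
```

```bash
python3 -m crank '[[[0,0,-1,0,0,0,1],[0,0,0,0,0,0,-0.3],[0,0,0,0,0,0,-0.3],[0,0,0,0,0,0,-0.3],[0,0,0,0,0,0,-0.3]]]';python3 -m crank '[[[0,0,15,0,0,0,-0.3],[0,0,25,0,0,0,-0.3],[0,0,30,0,0,0,-0.3],[0,0,30,0,0,0,-0.3],[0,0,0,0,0,0,-0.3]]]';python3 -m crank '[[[-30,0,20,0,0,0,-0.3],[-40,0,0,0,0,0,-0.3],[-30,0,0,0,0,0,-0.3],[0,0,0,0,0,0,-0.3],[0,0,0,0,0,0,-0.3]]]';python3 -c "
from h import *
go(.585,.0514,.232,2.6)
d=grab('scene');save(d,'scene11.png')
rim(d,.585,.0515,.126+.028,.025)
rim(d,.604,.0523,.086+.03,.037)
rim(d,.623,.0532,.042+.034,.05)
c=proj(d,[[.6,.05,.2]])[0].astype(int);r=65
cv2.imwrite('pics/c11.png',cv2.resize(d['frame'][c[1]-r:c[1]+r,c[0]-r:c[0]+r],None,fx=4,fy=4)[...,::-1])
"
```

```text
time_s: 28.35
eef_pos: [0.5853, 0.0515, 0.2098]
ee_rot: [3.141, -0.003, 0.045]
contact_force: [-0.3, -0.2, 0.4]
gripper_width: 0.0593
time_s: 28.98
eef_pos: [0.5854, 0.0515, 0.3168]
ee_rot: [3.14, -0.007, 0.044]
contact_force: [-0.6, -0.5, -0.3]
gripper_width: 0.0594
time_s: 29.6
eef_pos: [0.4823, 0.0515, 0.3324]
ee_rot: [3.141, -0.001, 0.044]
contact_force: [0.0, -0.1, 0.2]
gripper_width: 0.0596
t 29.6 d mm [ 1.027e+02 -1.000e-01 -1.004e+02] dyaw 0.1 rpy [ 1.8e+02 -1.0e-01  2.5e+00] F [ 0.  -0.1  0.2] w 59.6
rim n 56 centre [0.5861 0.0504] r 0.0237 z [0.143 0.15  0.155]
rim n 134 centre [0.6053 0.0514] r 0.0349 z [0.105 0.114 0.127]
rim n 158 centre [0.6248 0.0521] r 0.0476 z [0.065 0.074 0.087]
```

View pics/c11.png

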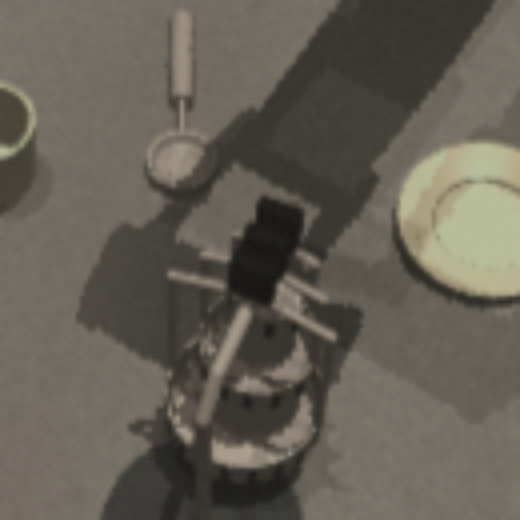

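View pics/scene11.png

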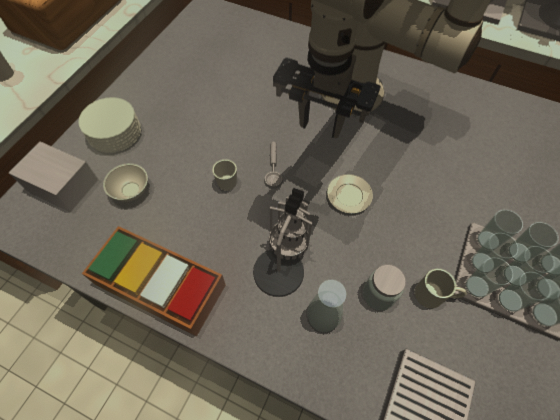

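All three baskets hang nested and straight, with their grips in a row at about (265,250) in the crop. The other things on the counter are where they were, and the gripper is clear. I'll check they are still with a short wait, then hand in.

```bash
python3 -m crank '[[[0,0,0,0,0,0,-0.3],[0,0,0,0,0,0,-0.3],[0,0,0,0,0,0,-0.3],[0,0,0,0,0,0,-0.3]]]';python3 -c "
from h import *
d=grab('scene')
rim(d,.585,.0515,.126+.028,.025)
rim(d,.604,.0523,.086+.03,.037)
rim(d,.623,.0532,.042+.034,.05)
print(ctrl.state()['joint_velocities'].round(3));print(ctrl.job_done())"
```

```text
time_s: 30.15
eef_pos: [0.4838, 0.0513, 0.3314]
ee_rot: [-3.141, 0.001, 0.044]
contact_force: [0.3, -0.2, -0.3]
gripper_width: 0.0597
rim n 62 centre [0.5861 0.0501] r 0.0238 z [0.143 0.148 0.155]
rim n 131 centre [0.6057 0.0512] r 0.0347 z [0.105 0.114 0.127]
rim n 150 centre [0.6253 0.0519] r 0.0472 z [0.066 0.074 0.088]
[ 0.001 -0.006  0.001  0.002  0.    -0.003]
the job is handed in; nothing more can be done
None
```

I hung all three baskets on the hook, largest to smallest, at about 68, 87 and 106 mm from the post, and let go of each. I then moved the gripper about 10 cm back from them and handed the job in after about 30 s of the 72 s allowed.

- **Hanging straight and still:** the last two views put each rim centre within about 2–3 mm of where I placed its handle. The centres moved by less than 1 mm between the two views, which were about 0.6 s apart.
- **Other things on the counter:** none looked moved in the last scene picture. I did not measure their positions.
- **Less certain:** once all three were nested, the rim fits for the two larger baskets came out 2–3 mm small in radius. The baskets partly hide one another there, so those two centres are less exact. When I seated the smallest basket, the force reading was too noisy to confirm contact. I judged it by the tool no longer going down, at the expected height.

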